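# Bring the pepper mill round on the spice carousel and hold it there

## Robot

A 7-joint arm with a two-finger parallel gripper is mounted at the origin on a cart in front of the work surface, level with it; the furniture and walls round the work are solid. World frame = base frame: x ahead of the robot, y to its left, z up, the work surface at z = 0. Lengths are in m, angles in rad, forces in N, time in s.
With the tool pointing down it reaches from about 0.35 to 0.9 m from the base axis. Payload 8.1 kg.
Tool frame: the origin (TCP) lies on the centre line of the jaws, within the pads' length; the fingertips stand 19 mm ahead of it and the grasp point (between the pads) is the TCP (arm.tip_reach is the distance from the TCP to the fingertips, in m); z points along the fingers, y is the line along which they close (so a half turn about z gives the same grasp; the last joint's range is limited). The gripper opens to 92 mm and grips with 3 to 60 N. Pads are 19 mm wide; open, the fingers measure 130 mm over their backs; the gripper's body (75 mm by 190 mm) begins 47 mm behind the grasp point.
Start: joints at [1.112, 0.434, 0.025, 1.573, -0.012, 1.134, -0.075], TCP at [0.218, -0.586, 0.246] pointing down, gripper open.
Joint ranges: [-2.62, 2.62], [-0.44, 2.09], [-1.27, 1.32], [0.08, 2.57], [-1.32, 4.46], [0.12, 2], [-2.74, 2.74]. Speed limits (rad/s): [2.22, 2.22, 3.01, 3.01, 3.14, 3.14, 3.14].

## Interface

Orientations are given as a rotation vector (axis times angle).
In Python, from cell import arm gives the robot as it stands.
- The arm moves only by the tool arm_command, never from a script. Its argument "targets" is a list that holds one entry, the list of rows, each a list of 6 numbers: the shift along the tool's x, y, z in m, then the turn, a rotation vector about the tool's x, y, z in rad. A call has 1 to 10 rows; each row shifts and turns the commanded pose from where the row before left it, along the tool's axes as they then stand; what a row does not reach is not made up. A row lasts 1/8 s, in which the tool goes at most 62.5 mm and 10.7 degrees, less where a joint would pass 70% of its speed; a pose out of reach is approached as far as the arm can. A call with a gripper value outside its range is refused whole. "jaw" is the finger opening in m, from 0 to 0.0918, set as the call begins (left out, the last holds). The fingers move at their own pace and stop on an object; "newtons" is the grip in N (left out, the last holds). Time passes only in rows, so rows that do not move let the fingers close. It gives the time, the measured TCP pose, the force, the opening and the grip force at its end, in the units of the state.
- arm.observe(): the state, without advancing time (a new reading comes with each control period).
- arm.get_image(name): name is "side" or "top" or "wrist"; returns a dict with "pixels" (420x560x3 uint8, red, green, blue), "z_map" (420x560 float32, m along the optical axis (not along the pixel's ray), 0 where there is no reading), "fx", "fy", "cx", "cy" (pixels), "xyz" and "rotation" of the camera in the world; the wrist camera has in their place "T_tool_cam" (4x4, takes a point from camera to tool coordinates, whose origin is the TCP and whose axes are the flange's). Camera axes: x right, y down, z forward; pixel columns grow to the right and rows downward; lengths in m; the calibration is good to about 2 mm. A picture is of the moment at which its call begins: read the wrist's pose just before it.
- arm.sign_off(): hands the job in; it is judged then, once.
The state is a dict: "clock": time; "joints": joint angles; "dq": joint speeds; "joint_efforts": joint torques, N m; "position": TCP position; "ee_rot": TCP orientation; "force": force on the tool from outside, world axes, zero at the start; "ft_torque": the same for the moment, N m; "width": opening from 0.0 (shut) to 1.0 (fully open); "gripper_force": force on a finger pad.
Only numpy, scipy, OpenCV 4.12 (cv2) and the standard library are available. Lean on these libraries where they do the work, as an engineer would, in place of code of your own. Each camera call takes 0.05 s, during which the arm holds its last target. There are 200 camera calls.

## Task

The measuring scoop on the hook stand hangs down among the jars of the spice carousel and blocks it: lift the scoop off its hook first and stand it, cup down, in the black mug in front of the hob. Then turn the carousel gently by the wooden knob on top of its column, not by the jars, until the pepper mill is straight at the front, facing you, and finish with the knob still gripped and the carousel held still, so that the mill can be taken from it. All the jars stay standing on the tray, and the mug stays upright where it is.

Things in the scene. Friction and masses are not known exactly. Their poses are not given: they have to be found in the camera images.
- carousel: spice carousel: fixed wooden base disc, 180 mm wide, origin at its centre on the worktop, axes parallel to the world's (front = -x, towards the robot). On it turns a bamboo tray 262 mm wide, inner floor at 26 mm, lip at 36 mm, with a central 14 mm steel column. Six items stand loose on the tray about 95 mm from its axis; the place at the back, where the scoop hangs, is empty
- turntable: the turning part: tray, column and knob in one; origin on the axis, 16 mm above the worktop; yaw is its angle, any start value, no stop within a turn and a half either way. Light friction (0.03 N m), no spring-back. The items on the tray ride round with it; keep it under about 1 rad/s, as jerks make them slide or topple
- knob (a point): middle of the round turned wooden knob on top of the column, on the axis, 172 mm above the worktop: 38 mm in diameter from 9 mm below to 9 mm above this point, narrower beyond; knob top at 188 mm, underside at 153 mm
- scoop: steel measuring scoop, 60 g, hanging on the hook by its handle, a long closed loop of 4.4 mm wire, 28 mm wide outside, 20 x 90 mm free inside. Below it a round cup 44 mm wide, 27 mm deep, mouth facing the scoop's -x (the robot, as it hangs). Origin: middle of the wire at the top of the loop; z up the handle, y across the loop. Lowest point 163 mm below the origin
- scoop_cup (a point): middle of the scoop's cup, 141 mm below the loop's top
- hook_stand: fixed steel stand behind the carousel: foot 96 mm wide, upright 9 mm thick, origin under it. At 240 mm a 6 mm wire arm runs along its -x (to the robot, up to 7 degrees aside), dips to 232 mm at 76 mm out, where the loop hangs, and ends 92 mm out in an upturned ball tip, top at 253 mm. The loop comes off when raised 25 to 80 mm, then drawn 30 mm or more along the stand's -x
- mug: black stoneware mug, 82 mm wide, 104 mm high, 117 mm over the handle, 0.33 kg, standing loose on the worktop; z up; its handle points along its -y; origin on the worktop at the middle of the 117 mm length, so the round body's axis is 17.5 mm from it along +y
- mug_mouth (a point): centre of the mug's mouth, level with the rim, 104 mm above the worktop; inside about 72 mm wide, inner floor 97 mm below this point
- mill: brown wooden pepper mill, waisted, 58 mm wide at the foot, 150 mm high with a small metal nut on top: the tallest item on the tray, the others being glass spice jars; origin under its centre, z up. It starts in any of the six places, never straight at the front
- jar_a: one of the five like round spice jars with screw cap, 46 mm wide, 106 mm high, standing loose on the carousel's tray; origin under its centre, z up
- jar_b: one of the five like round spice jars with screw cap, 46 mm wide, 106 mm high, standing loose on the carousel's tray; origin under its centre, z up
- jar_c: one of the five like round spice jars with screw cap, 46 mm wide, 106 mm high, standing loose on the carousel's tray; origin under its centre, z up
- jar_d: one of the five like round spice jars with screw cap, 46 mm wide, 106 mm high, standing loose on the carousel's tray; origin under its centre, z up
- jar_e: one of the five like round spice jars with screw cap, 46 mm wide, 106 mm high, standing loose on the carousel's tray; origin under its centre, z up
Things that resemble listed ones, but are neither listed nor needed, are in the scene too. Leave any orange or purple look-alike of the jar_e alone.

How it is judged:
On the way, in this order (a step that is already met when the one before it is completed fails the run):
1. the scoop stands in the mug, let go (horizontal distance between scoop_cup and mug_mouth below 0.03 m and z of scoop_cup in the frame of mug_mouth below -0.05 m and contact force between each of the arm, the fingers and scoop below 0.2 N and angle between mug's own z axis and vertical below 0.15 rad), for 0.3 s.
2. the pepper mill has come round to the front (x of mill in the frame of carousel between -0.118 and -0.075 m and y of mill in the frame of carousel between -0.02 and 0.02 m), for 0.2 s.
At the end, for the whole second after the job is handed in: Mill on the tray, 75 to 118 mm in front of the carousel axis and at most 20 mm aside; tray at rest (0.1 rad/s), knob gripped with over 3 N; scoop let go in the upright mug, cup within 30 mm of its axis and 50 mm or more below the rim; jars upright on the tray (all of step 1 and all of step 2 and angular speed of turntable below 0.1 rad/s and contact force between the fingers and turntable above 3 N and distance between the grasp point and knob below 0.035 m and angle between each of mill, jar_a, jar_b, jar_c, jar_d, jar_e's own z axis and vertical below 0.15 rad and horizontal distance between each of mill, jar_a, jar_b, jar_c, jar_d, jar_e and carousel below 0.118 m); the arm keeps its last pose, push and grip.
It fails at once if a jar or the mill is tipped over (angle between any of mill, jar_a, jar_b, jar_c, jar_d, jar_e's own z axis and vertical above 0.4 rad).
It fails at once if a jar or the mill is pushed or handled by the gripper (over 2 N) (contact force between any of the fingers, the arm and mill above 2 N or contact force between any of the fingers, the arm and jar_a above 2 N or contact force between any of the fingers, the arm and jar_b above 2 N or contact force between any of the fingers, the arm and jar_c above 2 N or contact force between any of the fingers, the arm and jar_d above 2 N or contact force between any of the fingers, the arm and jar_e above 2 N).
It fails at once if the mug is pushed away by more than 40 mm (distance of mug from where it was at the start of the episode above 0.04 m).
It also fails if it takes over 58 s, if anything falls off the work surface, if the arm or the gripper's body presses on something with over 40 N, if the wrist force passes 120 N, or if a joint passes its speed limit or range.

## Working session

There is one attempt and no reset: what is moved stays moved. The work goes in short steps, Python scripts to look and compute and a tool call to move; the robot and the scene stay as the last step left them, time stands still between calls to the robot, and variables do not carry over. Pictures are saved under pics/ and viewed, at most 10 in all, crops included, and the job is handed in when it is done.

Besides the shell and the picture viewer there is one more tool, called after "Emit:" by a JSON object that holds its "name" and its "arguments", one argument or row to a line. arm_command: Moves the arm, as the interface text tells. Its arguments: {"type":"object","properties":{"targets":{"type":"array","items":{"type":"array","items":{"type":"array","items":{"type":"number"}}}},"jaw":{"type":"number"},"newtons":{"type":"number"}},"required":["targets"]}

```bash
mkdir -p pics; ls
cat > h.py <<'E'
import numpy as np,cv2
from scipy.spatial.transform import Rotation as R
from cell import arm
def grab(n):
    s=arm.observe(); im=arm.get_image(n)
    if n=="wrist":
        T=np.eye(4);T[:3,:3]=R.from_rotvec(s["ee_rot"]).as_matrix();T[:3,3]=s["position"]
        C=T@np.array(im["T_tool_cam"]);im["rotation"]=C[:3,:3];im["xyz"]=C[:3,3]
    im["rotation"]=np.array(im["rotation"])
    if im["rotation"].shape!=(3,3): im["rotation"]=R.from_rotvec(im["rotation"]).as_matrix()
    return im
def save(im,f,crop=None,k=1):
    p=im["pixels"][:,:,::-1]
    if crop: p=p[crop[1]:crop[3],crop[0]:crop[2]]
    cv2.imwrite("pics/"+f,cv2.resize(p,None,fx=k,fy=k,interpolation=cv2.INTER_CUBIC))
def cloud(im):
    z=im["z_map"];v,u=np.mgrid[:z.shape[0],:z.shape[1]]
    P=np.stack([(u-im["cx"])/im["fx"]*z,(v-im["cy"])/im["fy"]*z,z],-1)
    P=P@im["rotation"].T+np.array(im["xyz"]);P[z<=0]=np.nan
    return P
def ray(im,u,v,h):
    d=im["rotation"]@np.array([(u-im["cx"])/im["fx"],(v-im["cy"])/im["fy"],1]);o=np.array(im["xyz"])
    return o+d*(h-o[2])/d[2]
E
python3 - <<'E'
from h import *
a=grab("side");b=grab("top")
for n,i in(("side",a),("top",b)):
    np.save(n+".npy",i,allow_pickle=True);print(n,i["fx"],i["xyz"],i["rotation"].round(3).tolist())
p=np.vstack([a["pixels"],b["pixels"]])[:,:,::-1]
save(a,"side.png");save(b,"top.png")
print(arm.observe())
E
```

```text
pics
side 451.1134992687201 [-0.13103033  0.52295641  0.84451583] [[-0.632, -0.453, 0.628], [-0.774, 0.394, -0.495], [-0.024, -0.8, -0.6]]
top 392.63272043794683 [ 0.41552452 -0.02808085  1.09749827] [[0.015, -0.987, 0.163], [-1.0, -0.015, 0.0], [0.002, -0.163, -0.987]]
{'clock': 0.1, 'joints': array([ 1.1124148 ,  0.43513673,  0.02497527,  1.5739946 , -0.01160436,
        1.13400041, -0.07512844]), 'dq': array([-1.77293711e-05, -2.07728782e-03, -6.99772942e-04, -1.99703380e-03,
        1.72322109e-03, -1.77948575e-03, -1.64534871e-03]), 'joint_efforts': array([ 3.46297456e-03, -6.69136906e+01,  9.88002308e-01, -3.15145648e+01,
       -6.05409779e-02,  3.75006697e-02,  5.35102731e-05]), 'position': array([ 0.21750649, -0.5854761 ,  0.2450382 ]), 'ee_rot': array([-3.09072005e+00, -5.55523226e-01,  5.76773164e-04]), 'force': array([-0.38371753,  0.11370548,  0.43579814]), 'ft_torque': array([ 0.04894229, -0.01583904,  0.04886136]), 'gripper_force': 0.0, 'width': 0.9981057980359566}
```

View pics/side.png

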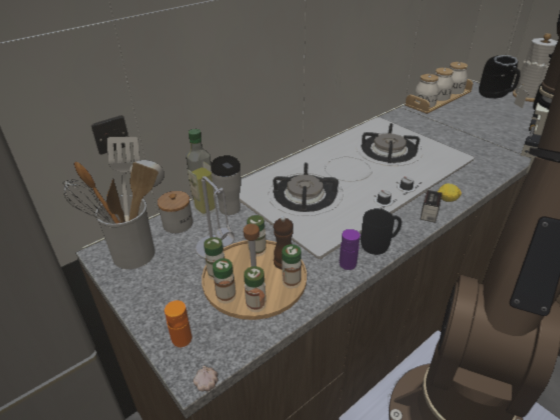

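View pics/top.png

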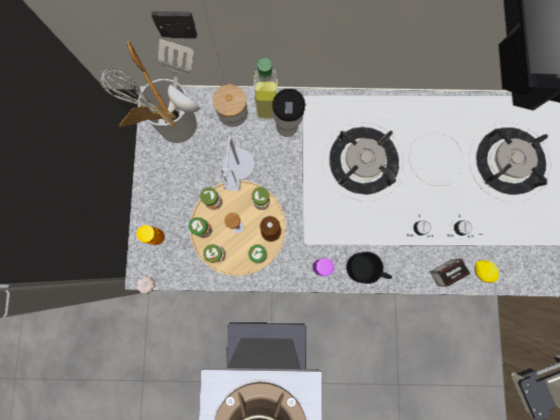

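The side view shows the carousel tray at (255,277), with the mill at (284,243), knob at (252,232), hook stand and scoop at (212,200), and the purple and orange look-alikes at (349,250) and (178,324). The top view shows the knob at (232,220), the mill at (270,228) and the hook arm at about (232,165).

Black mug candidates are side (377,231) = top (366,267), and side (500,75). The first stands in front of the hob with its handle to -y, so it fits the description. The second is beyond the hob.

Run:
```python
from h import *
a=np.load("side.npy",allow_pickle=True).item();b=np.load("top.npy",allow_pickle=True).item()
A=cloud(a);B=cloud(b)
f=lambda P:np.round(P,3).tolist()
for n,(u,v) in dict(knob=(232,219),mill=(270,227),tray=(238,265),hook=(232,165),hook2=(232,180),hookfoot=(245,165),mugrim=(366,255),mugin=(364,268),purple=(325,267),stand=(233,145),work=(320,200)).items(): print(n,f(B[v,u]))
for n,(u,v) in dict(knob=(252,230),mill=(284,222),mugrim=(377,212),scoop=(252,262),hook=(212,190)).items(): print("s",n,f(A[v,u]))
for n,P in(("A",A),("B",B)):
    # mug: dark points in height 0.09..0.12 near mug
    im=a if n=="A" else b
    g=im["pixels"].max(-1)
    m=(g<60)&(P[...,2]>.097)&(P[...,2]<.112)&(abs(P[...,0]-.38)<.12)&(abs(P[...,1]+.32)<.15)
    print(n,"mug",m.sum(),f(np.nanmin(P[m],0)) if m.any() else 0,f(np.nanmax(P[m],0)) if m.any() else 0)
    k=(P[...,2]>.16)&(P[...,2]<.195)&(abs(P[...,0]-.49)<.06)&(abs(P[...,1]-.06)<.1)
    print(n,"knobish",k.sum(),f(np.nanmedian(P[k],0)),f(np.nanmin(P[k],0)),f(np.nanmax(P[k],0)))
    k=(P[...,2]>.205)&(P[...,2]<.27)&(abs(P[...,0]-.6)<.12)&(abs(P[...,1]-.06)<.06)
    v,u=np.nonzero(k)
    print(n,"hook",k.sum())
    for i in np.argsort(P[k][:,0])[::max(1,k.sum()//25)]: print(u[i],v[i],f(P[k][i]))
save(a,"c1.png",(180,150,330,310),3.7)
save(b,"c2.png",(180,120,400,300),3.3)
```

```text
knob [0.531, 0.072, 0.186]
mill [0.515, -0.017, 0.164]
tray [0.426, 0.069, 0.029]
hook [0.708, 0.096, 0.009]
hook2 [0.64, 0.083, 0.118]
hookfoot [0.708, 0.059, 0.012]
mugrim [0.458, -0.277, 0.025]
mugin [0.423, -0.275, 0.007]
purple [0.424, -0.156, 0.103]
stand [0.713, 0.076, 0.178]
work [0.609, -0.154, 0.016]
s knob [0.518, 0.074, 0.186]
s mill [0.512, -0.015, 0.166]
s mugrim [0.451, -0.294, 0.09]
s scoop [0.525, 0.076, 0.082]
s hook [0.844, -0.017, 0.084]
A mug 167 [0.381, -0.303, 0.097] [0.461, -0.223, 0.108]
A knobish 357 [0.516, 0.067, 0.176] [0.5, -0.036, 0.16] [0.541, 0.09, 0.191]
A hook 157
222 189 [0.616, 0.083, 0.252]
222 188 [0.619, 0.081, 0.253]
222 192 [0.621, 0.081, 0.24]
221 193 [0.626, 0.081, 0.235]
223 193 [0.632, 0.072, 0.227]
223 194 [0.633, 0.072, 0.224]
224 193 [0.634, 0.069, 0.225]
215 198 [0.635, 0.094, 0.222]
217 190 [0.635, 0.086, 0.241]
223 197 [0.636, 0.071, 0.213]
223 195 [0.636, 0.07, 0.218]
214 194 [0.637, 0.094, 0.232]
217 189 [0.641, 0.082, 0.239]
216 187 [0.646, 0.081, 0.241]
214 186 [0.653, 0.082, 0.241]
213 183 [0.661, 0.08, 0.245]
211 183 [0.668, 0
[... 524 characters left out ...]
27, 0.083, 0.24]
226 171 [0.633, 0.084, 0.235]
226 170 [0.635, 0.084, 0.236]
225 169 [0.637, 0.085, 0.24]
223 169 [0.637, 0.09, 0.238]
221 169 [0.637, 0.095, 0.237]
224 168 [0.639, 0.088, 0.239]
222 168 [0.64, 0.093, 0.237]
226 166 [0.645, 0.084, 0.236]
225 164 [0.649, 0.086, 0.238]
225 162 [0.652, 0.086, 0.241]
225 160 [0.657, 0.086, 0.242]
227 158 [0.662, 0.082, 0.241]
226 156 [0.665, 0.083, 0.246]
226 153 [0.673, 0.084, 0.243]
226 151 [0.677, 0.084, 0.244]
227 149 [0.682, 0.082, 0.244]
227 147 [0.687, 0.082, 0.244]
227 145 [0.692, 0.082, 0.242]
228 142 [0.698, 0.08, 0.244]
227 140 [0.705, 0.083, 0.24]
228 138 [0.71, 0.081, 0.239]
230 139 [0.711, 0.078, 0.227]
231 138 [0.715, 0.076, 0.224]
```

View pics/c1.png

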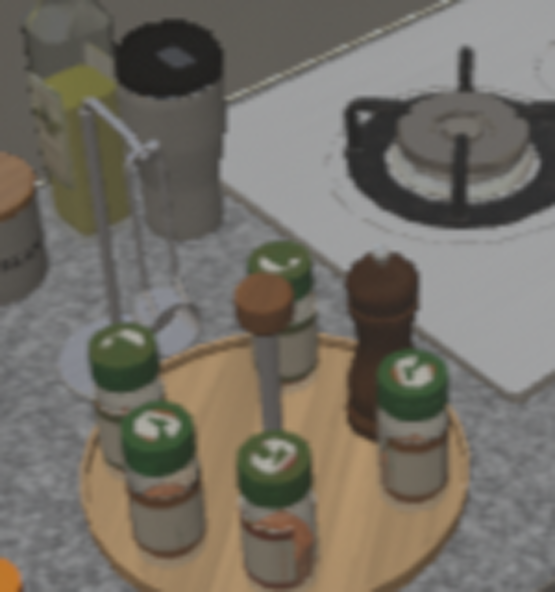

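View pics/c2.png

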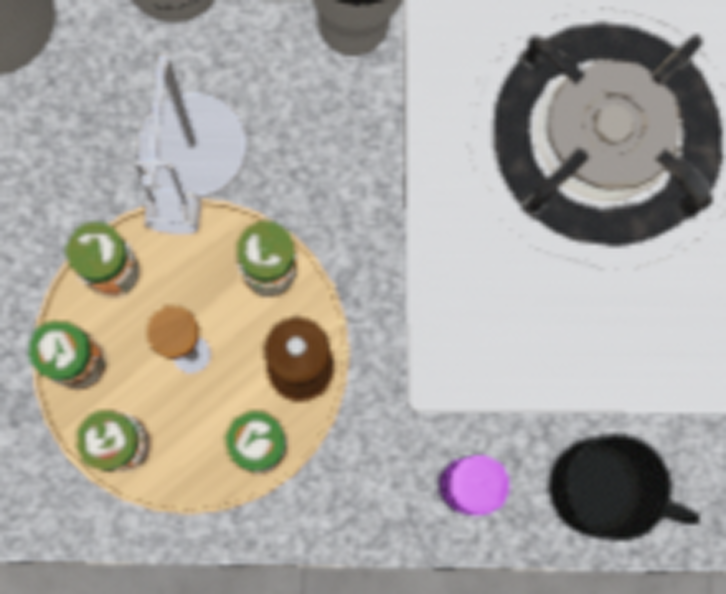

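Emit:
{"name": "arm_command", "arguments": {
  "targets": [
    [[0,0,-0.05,0,0,0.178],[0,0,-0.05,0,0,0.178],[0.025,-0.048,-0.01,0,0,0],[0.025,-0.048,-0.01,0,0,0],[0.025,-0.048,-0.01,0,0,0],[0.025,-0.048,0,0,0,0],[0.025,-0.048,0,0,0,0],[0.025,-0.048,0,0,0,0],[0.025,-0.048,0,0,0,0],[0.025,-0.048,0,0,0,0]]
  ],
  "jaw": 0.065
}}

```text
clock: 1.35
position: [0.4181, -0.2002, 0.3756]
ee_rot: [3.142, -0.001, -0.0]
force: [0.4, -0.7, -0.1]
width: 0.711
gripper_force: 0.0
```

Emit:
{"name": "arm_command", "arguments": {
  "targets": [
    [[0.025,-0.048,0,0,0,0],[0.025,-0.048,0,0,0,0],[0.025,-0.048,0,0,0,0],[0.025,-0.048,0,0,0,0],[0.025,-0.048,0,0,0,0],[0.025,-0.048,0,0,0,0],[0,0,0,0,0,0],[0,0,0,0,0,0]]
  ]
}}

```text
clock: 2.35
position: [0.5677, 0.0857, 0.3751]
ee_rot: [3.141, -0.0, -0.002]
force: [0.2, 0.4, 0.4]
width: 0.711
gripper_force: 0.0
```

Run:
```python
from h import *
s=arm.observe();print(s["clock"],s["position"],s["ee_rot"],s["force"])
w=grab("wrist");save(w,"w1.png");np.save("w1.npy",w,allow_pickle=True)
print(w["xyz"],w["rotation"].round(2).tolist())
P=cloud(w);f=lambda P:np.round(P,3).tolist()
k=(P[...,2]>.2)&(P[...,2]<.27)&(P[...,0]>.58)&(abs(P[...,1]-.08)<.05);v,u=np.nonzero(k)
print(k.sum())
if k.any():
  for i in np.argsort(P[k][:,0])[::max(1,k.sum()//20)]: print(u[i],v[i],f(P[k][i]))
k=(P[...,2]>.178)&(P[...,2]<.2)&(np.hypot(P[...,0]-.52,P[...,1]-.07)<.05)
if k.any(): print("knob",k.sum(),f(np.nanmedian(P[k],0)),f(P[k].min(0)),f(P[k].max(0)))
```

```text
2.35 [0.56769183 0.08567502 0.37511534] [ 3.14090719e+00 -1.78720651e-04 -1.90730500e-03] [0.2214202  0.44227548 0.42400719]
[0.64517889 0.08440801 0.51482857] [[-0.0, -0.96, -0.29], [-1.0, 0.0, 0.0], [-0.0, 0.29, -0.96]]
1418
280 143 [0.618, 0.084, 0.25]
282 136 [0.623, 0.082, 0.252]
283 128 [0.628, 0.081, 0.241]
278 119 [0.634, 0.085, 0.236]
299 115 [0.637, 0.069, 0.229]
283 114 [0.638, 0.081, 0.241]
268 111 [0.64, 0.093, 0.234]
286 104 [0.645, 0.079, 0.237]
282 95 [0.652, 0.082, 0.242]
287 87 [0.657, 0.078, 0.241]
287 78 [0.663, 0.079, 0.244]
287 70 [0.669, 0.079, 0.242]
281 62 [0.674, 0.083, 0.241]
284 53 [0.68, 0.081, 0.243]
288 45 [0.685, 0.078, 0.242]
286 36 [0.691, 0.079, 0.244]
285 28 [0.696, 0.08, 0.244]
285 20 [0.701, 0.08, 0.244]
286 12 [0.706, 0.079, 0.241]
286 5 [0.711, 0.079, 0.238]
287 1 [0.716, 0.079, 0.231]
knob 1061 [0.532, 0.071, 0.187] [0.51, 0.052, 0.178] [0.548, 0.089, 0.19]
```

View pics/w1.png

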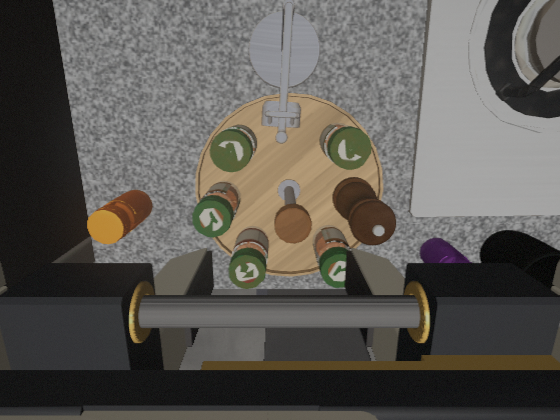

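The wrist view shows the loop on the hook at (283,115), the hook arm up to (287,5), the knob at (292,222) and the mill at (366,212). All three cameras agree: the loop top is at (0.637, 0.082, 0.237) and the knob axis at (0.529, 0.071).

Emit:
{"name": "arm_command", "arguments": {
  "targets": [
    [[0.035,0.002,0,0,0,0],[0.034,0.002,0.01,0,0,0],[0,0,0.05,0,0,0],[0,0,0.04,0,0,0],[0,0,0.03,0,0,0],[0,0,0.02,0,0,0],[0,0,0.011,0,0,0],[0,0,0,0,0,0],[0,0,0,0,0,0]]
  ]
}}

```text
clock: 3.52
position: [0.6374, 0.0818, 0.2159]
ee_rot: [-3.141, 0.001, -0.003]
force: [-0.2, 0.6, 0.4]
width: 0.707
gripper_force: 0.0
```

Emit:
{"name": "arm_command", "arguments": {
  "targets": [
    [[0,0,0,0,0,0],[0,0,0,0,0,0],[0,0,0,0,0,0],[0,0,0,0,0,0],[0,0,0,0,0,0],[0,0,0,0,0,0]]
  ],
  "jaw": 0.01,
  "newtons": 20
}}

```text
clock: 4.28
position: [0.6369, 0.0821, 0.2147]
ee_rot: [-3.142, 0.0, 0.0]
force: [-0.1, 0.4, -0.0]
width: 0.303
gripper_force: 20.0
```

Emit:
{"name": "arm_command", "arguments": {
  "targets": [
    [[0,0,-0.01,0,0,0],[0,0,-0.015,0,0,0],[0,0,-0.015,0,0,0],[0,0,-0.015,0,0,0],[0,0,-0.011,0,0,0],[0,0,0,0,0,0]]
  ]
}}

```text
clock: 5.03
position: [0.6373, 0.0822, 0.2819]
ee_rot: [-3.141, 0.001, -0.003]
force: [-0.1, 0.1, -0.3]
width: 0.297
gripper_force: 20.0
```

Emit:
{"name": "arm_command", "arguments": {
  "targets": [
    [[-0.01,0,0,0,0,0],[-0.015,0,0,0,0,0],[-0.015,0,0,0,0,0],[-0.01,0,0,0,0,0],[0,0,0,0,0,0]]
  ]
}}

```text
clock: 5.65
position: [0.5861, 0.082, 0.2806]
ee_rot: [3.141, 0.0, -0.001]
force: [0.4, -0.7, -0.7]
width: 0.3
gripper_force: 20.0
```

Run:
```python
from h import *
a=grab("side");save(a,"s2.png",(160,100,380,290),3)
```

```text
(no output)
```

View pics/s2.png

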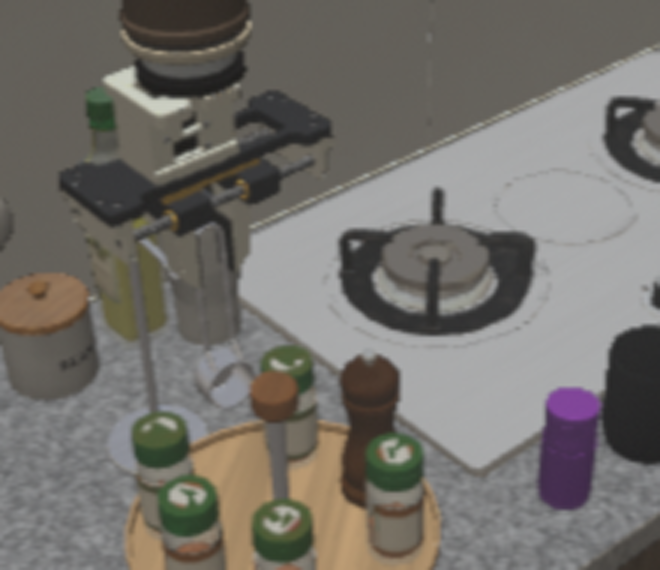

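The scoop is off the hook and held upright at crop (225,370), clear of the ball tip, and the jars are undisturbed.

Emit:
{"name": "arm_command", "arguments": {
  "targets": [
    [[0,0,-0.02,0,0,0],[0,0,-0.03,0,0,0],[0,0,-0.03,0,0,0],[0,0.01,-0.01,0,0,0],[-0.015,0.034,0,0,0,0],[-0.018,0.037,0,0,0,0],[-0.018,0.037,0,0,0,0],[-0.018,0.037,0,0,0,0],[-0.018,0.037,0,0,0,0],[-0.018,0.037,0,0,0,0]]
  ]
}}

```text
clock: 6.95
position: [0.4807, -0.1491, 0.3698]
ee_rot: [3.142, -0.002, -0.002]
force: [-0.1, 0.5, -0.7]
width: 0.301
gripper_force: 20.0
```

Emit:
{"name": "arm_command", "arguments": {
  "targets": [
    [[-0.018,0.037,0,0,0,0],[-0.018,0.036,0,0,0,0],[-0.014,0.028,0,0,0,0],[-0.008,0.014,0,0,0,0],[0,0,0.03,0,0,0],[0,0,0.04,0,0,0],[0,0,0.03,0,0,0],[0,0,0,0,0,0],[0,0,0,0,0,0]]
  ]
}}

```text
clock: 8.07
position: [0.4245, -0.2619, 0.2717]
ee_rot: [3.141, 0.0, 0.002]
force: [0.0, -0.6, 0.7]
width: 0.301
gripper_force: 20.0
```

Run:
```python
from h import *
print(arm.observe()["position"])
a=grab("side");b=grab("top");w=grab("wrist")
f=lambda P:np.round(P,3).tolist()
for n,i in(("A",a),("B",b),("W",w)):
    P=cloud(i);g=i["pixels"].max(-1)
    near=(abs(P[...,0]-.42)<.07)&(abs(P[...,1]+.262)<.07)
    m=near&(P[...,2]>.125)&(P[...,2]<.17)
    if m.sum()>5: print(n,"cup",m.sum(),f(np.median(P[m],0)),f(P[m].min(0)),f(P[m].max(0)))
    m=near&(P[...,2]>.098)&(P[...,2]<.11)
    if m.sum()>5: print(n,"rim",m.sum(),f(np.median(P[m],0)),f(P[m].min(0)),f(P[m].max(0)))
q=np.hstack([a["pixels"][140:300,300:460],np.zeros((160,5,3),np.uint8),w["pixels"][:320:2,130:450:2]])[:,:,::-1]
cv2.imwrite("pics/m3.png",cv2.resize(q,None,fx=2.4,fy=2.4))
```

```text
[ 0.4244664  -0.26193312  0.27171904]
A cup 189 [0.417, -0.264, 0.149] [0.405, -0.288, 0.131] [0.435, -0.24, 0.17]
A rim 169 [0.413, -0.253, 0.103] [0.381, -0.305, 0.098] [0.462, -0.221, 0.108]
B rim 7 [0.386, -0.26, 0.102] [0.386, -0.268, 0.1] [0.386, -0.253, 0.105]
W cup 955 [0.434, -0.263, 0.164] [0.409, -0.286, 0.137] [0.437, -0.241, 0.17]
W rim 973 [0.441, -0.267, 0.104] [0.394, -0.304, 0.098] [0.466, -0.224, 0.106]
```

View pics/m3.png

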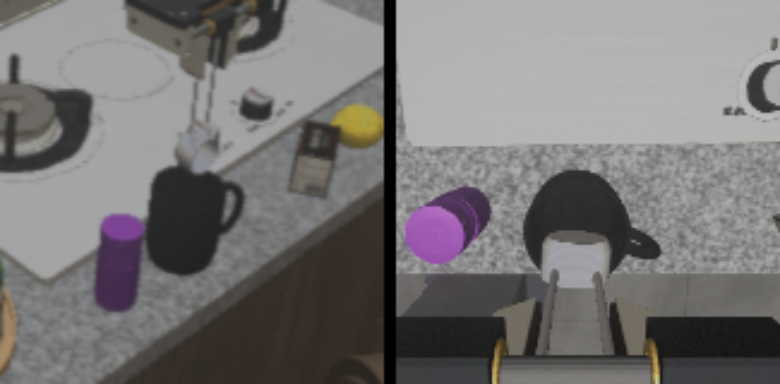

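The cup hangs upright at (0.421, -0.263) just above the mug's mouth at (0.423, -0.263), in the left panel at (198,145). It is centred, so I'll lower it.

Emit:
{"name": "arm_command", "arguments": {
  "targets": [
    [[0,0,0.02,0,0,0],[0,0,0.025,0,0,0],[0,0,0.025,0,0,0],[0,0,0.025,0,0,0],[0,0,0.015,0,0,0],[0,0,0.008,0,0,0],[0,0,0.003,0,0,0],[0,0,0,0,0,0]]
  ]
}}

```text
clock: 9.22
position: [0.4241, -0.2621, 0.1501]
ee_rot: [3.141, -0.0, 0.001]
force: [-0.1, 0.1, -0.4]
width: 0.303
gripper_force: 20.0
```

Emit:
{"name": "arm_command", "arguments": {
  "targets": [
    [[0,0,0.001,0,0,0],[0,0,0.001,0,0,0],[0,0,0,0,0,0]]
  ]
}}

```text
clock: 9.6
position: [0.4238, -0.2619, 0.1478]
ee_rot: [3.141, -0.0, 0.0]
force: [-0.2, 0.1, -0.2]
width: 0.303
gripper_force: 20.0
```

Emit:
{"name": "arm_command", "arguments": {
  "targets": [
    [[0,0,0.001,0,0,0],[0,0,0,0,0,0],[0,0,0,0,0,0],[0,0,0,0,0,0],[0,0,0,0,0,0],[0,0,0,0,0,0]]
  ],
  "jaw": 0.075
}}

```text
clock: 10.35
position: [0.4238, -0.262, 0.1467]
ee_rot: [3.142, -0.0, -0.0]
force: [0.3, -0.3, 0.8]
width: 0.814
gripper_force: 0.0
```

Emit:
{"name": "arm_command", "arguments": {
  "targets": [
    [[0,0,-0.01,0,0,0],[0,0,-0.02,0,0,0],[0,0,-0.04,0,0,0],[0,0,-0.05,0,0,0],[0,0,-0.05,0,0,0],[0,0,-0.05,0,0,0],[0,0,0,0,0,0],[0,0,0,0,0,0]]
  ]
}}

```text
clock: 11.35
position: [0.4235, -0.2618, 0.3666]
ee_rot: [3.142, -0.0, -0.0]
force: [-1.2, -0.0, -1.0]
width: 0.815
gripper_force: 0.0
```

Run:
```python
from h import *
f=lambda P:np.round(P,3).tolist()
a=grab("side");b=grab("top");w=grab("wrist")
for n,i in(("A",a),("B",b),("W",w)):
    P=cloud(i)
    near=(abs(P[...,0]-.42)<.1)&(abs(P[...,1]+.262)<.07)
    m=near&(P[...,2]>.112)&(P[...,2]<.22)
    if m.sum()>5: print(n,"handle",m.sum(),f(P[m][P[m][:,2].argmax()]),f(P[m].min(0)),f(P[m].max(0)))
    m=near&(P[...,2]>.098)&(P[...,2]<.11)
    if m.sum()>5: print(n,"rim",m.sum(),f(P[m].min(0)),f(P[m].max(0)))
    # carousel: mill + knob
    k=(P[...,2]>.178)&(P[...,2]<.2)&(np.hypot(P[...,0]-.529,P[...,1]-.07)<.05)
    if k.any(): print("knob",k.sum(),f(P[k].min(0)),f(P[k].max(0)))
q=np.hstack([a["pixels"][140:300,300:460],np.zeros((160,5,3),np.uint8),w["pixels"][:320:2,130:450:2]])[:,:,::-1]
cv2.imwrite("pics/m4.png",cv2.resize(q,None,fx=2.4,fy=2.4))
```

```text
A handle 75 [0.418, -0.262, 0.174] [0.414, -0.279, 0.114] [0.423, -0.246, 0.174]
A rim 197 [0.382, -0.305, 0.098] [0.463, -0.223, 0.11]
knob 155 [0.507, 0.055, 0.178] [0.54, 0.089, 0.191]
B rim 53 [0.393, -0.237, 0.098] [0.457, -0.219, 0.108]
knob 196 [0.512, 0.056, 0.178] [0.548, 0.091, 0.191]
W handle 196 [0.423, -0.26, 0.173] [0.419, -0.277, 0.113] [0.424, -0.249, 0.173]
W rim 790 [0.385, -0.304, 0.098] [0.466, -0.225, 0.11]
```

View pics/m4.png

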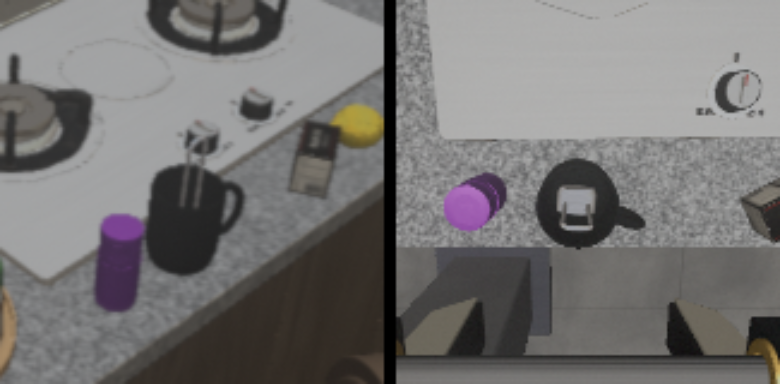

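The scoop stands straight in the mug at left panel (192,175), with its loop top at z 0.174. It has been let go, and the mug has not moved. Next is the knob.

Emit:
{"name": "arm_command", "arguments": {
  "targets": [
    [[0.005,-0.016,0,0,0,0],[0.011,-0.036,0,0,0,0],[0.0125,-0.04,0,0,0,0],[0.0125,-0.04,0,0,0,0],[0.0125,-0.04,0,0,0,0],[0.0125,-0.04,0,0,0,0],[0.0125,-0.04,0,0,0,0],[0.012,-0.038,0,0,0,0],[0.009,-0.03,0,0,0,0],[0.005,-0.014,0,0,0,0]]
  ],
  "jaw": 0.065
}}

```text
clock: 12.75
position: [0.528, 0.075, 0.3663]
ee_rot: [-3.141, -0.005, 0.002]
force: [-0.4, -0.5, -0.7]
width: 0.705
gripper_force: 0.0
```

Emit:
{"name": "arm_command", "arguments": {
  "targets": [
    [[0,0,0,0,0,0],[0,0,0,0,0,0]]
  ]
}}

```text
clock: 13.0
position: [0.5282, 0.0707, 0.3666]
ee_rot: [3.141, -0.003, -0.001]
force: [0.2, 1.0, -0.3]
width: 0.711
gripper_force: 0.0
```

```bash
cat > meas.py <<'E'
from h import *
f=lambda P:np.round(P,3).tolist()
s=arm.observe();print(s["clock"],f(s["position"]),f(s["joints"]),s["gripper_force"])
for n in("side","top","wrist"):
    i=grab(n);P=cloud(i)
    k=(P[...,2]>.178)&(P[...,2]<.2)&(np.hypot(P[...,0]-.529,P[...,1]-.07)<.04)
    if k.any(): print(n,"knob",k.sum(),f((P[k].min(0)+P[k].max(0))/2),f(np.ptp(P[k],0)))
    c=np.array([.528,.072]);r=np.hypot(P[...,0]-c[0],P[...,1]-c[1])
    g=i["pixels"].astype(int)
    m=(P[...,2]>.145)&(P[...,2]<.18)&(r>.06)&(r<.125)&(g.max(-1)<110)&(g[...,0]>=g[...,2])
    if m.sum()>8:
        q=(P[m].min(0)+P[m].max(0))/2;print(n,"mill",m.sum(),f(q),f(np.ptp(P[m],0)),"ang",np.degrees(np.arctan2(*(q[:2]-c)[::-1])).round(1),"r",np.hypot(*(q[:2]-c)).round(3))
E
python3 meas.py
```

```text
13.0 [0.528, 0.071, 0.367] [0.114, 0.244, -0.441, 1.571, 0.106, 1.351, -1.911] 0.0
side knob 162 [0.524, 0.071, 0.185] [0.035, 0.036, 0.014]
side mill 235 [0.515, -0.014, 0.159] [0.047, 0.043, 0.027] ang -98.9 r 0.087
top mill 197 [0.519, -0.016, 0.158] [0.044, 0.046, 0.021] ang -95.8 r 0.088
wrist knob 1210 [0.529, 0.071, 0.185] [0.037, 0.037, 0.012]
wrist mill 1691 [0.522, -0.017, 0.16] [0.048, 0.049, 0.029] ang -94.1 r 0.089
```

Emit:
{"name": "arm_command", "arguments": {
  "targets": [
    [[0,0,0,0,0,-0.15],[0,0,0,0,0,-0.15],[0,0,0,0,0,0]]
  ]
}}

```text
clock: 13.52
position: [0.5283, 0.0713, 0.3668]
ee_rot: [3.107, 0.466, 0.0]
force: [0.5, 0.2, 0.1]
width: 0.705
gripper_force: 0.0
```

```bash
python3 -c "
from cell import arm
s=arm.observe();print(s['position'],s['joints'],s['ee_rot'])"
```

```text
[0.52834991 0.071278   0.36680133] [ 0.14889535  0.2496071  -0.48737565  1.56823884  0.11894544  1.35322576
 -1.62456048] [3.10671354e+00 4.65701639e-01 1.79020958e-04]
```

Emit:
{"name": "arm_command", "arguments": {
  "targets": [
    [[0,0,0,0,0,-0.15],[0,0,0,0,0,-0.15],[0,0,0.02,0,0,-0.15],[0,0,0.04,0,0,-0.15],[0,0,0.04,0,0,0],[0,0,0.04,0,0,0],[0,0,0.03,0,0,0],[0,0,0.015,0,0,0],[0,0,0.008,0,0,0],[0,0,0,0,0,0]]
  ]
}}

```text
clock: 14.78
position: [0.5287, 0.0721, 0.1741]
ee_rot: [2.829, 1.365, 0.001]
force: [-0.3, 0.5, -0.1]
width: 0.709
gripper_force: 0.0
```

Emit:
{"name": "arm_command", "arguments": {
  "targets": [
    [[0,0,0,0,0,0],[0,0,0,0,0,0],[0,0,0,0,0,0],[0,0,0,0,0,0],[0,0,0,0,0,0],[0,0,0,0,0,0]]
  ],
  "jaw": 0.02,
  "newtons": 20
}}

```text
clock: 15.52
position: [0.5288, 0.0719, 0.1741]
ee_rot: [2.829, 1.365, 0.001]
force: [0.6, -1.1, 4.4]
width: 0.397
gripper_force: 20.0
```

Emit:
{"name": "arm_command", "arguments": {
  "targets": [
    [[0,0,0,0,0,0.015],[0,0,0,0,0,0.03],[0,0,0,0,0,0.045],[0,0,0,0,0,0.06],[0,0,0,0,0,0.06],[0,0,0,0,0,0.06],[0,0,0,0,0,0.06],[0,0,0,0,0,0.045],[0,0,0,0,0,0.03],[0,0,0,0,0,0.015]]
  ]
}}

```text
clock: 16.77
position: [0.5288, 0.0718, 0.1741]
ee_rot: [3.052, 0.744, 0.001]
force: [2.3, -1.4, 5.6]
width: 0.398
gripper_force: 20.0
```

```bash
python3 meas.py; python3 -c "
from cell import arm
s=arm.observe();print(s['force'],s['ft_torque'],s['ee_rot'])"
```

```text
16.775 [0.529, 0.072, 0.174] [0.105, 0.404, -0.45, 1.858, 0.216, 0.927, -1.537] 20.00036600860767
side knob 70 [0.519, 0.065, 0.189] [0.033, 0.06, 0.021]
side mill 255 [0.48, -0.003, 0.159] [0.046, 0.042, 0.029] ang -122.6 r 0.089
top mill 125 [0.484, -0.012, 0.157] [0.04, 0.032, 0.021] ang -117.7 r 0.094
wrist knob 4855 [0.532, 0.076, 0.189] [0.042, 0.056, 0.022]
wrist mill 32 [0.49, 0.017, 0.147] [0.005, 0.002, 0.005] ang -124.8 r 0.067
[ 0.29201673 -1.79785472  4.67184343] [-0.44958231 -0.26961407 -0.03674924] [3.05154590e+00 7.44921894e-01 1.26150769e-03]
```

The tray turns with the knob: 24° turned, mill now at about -120°. About 1.04 rad remains.

Emit:
{"name": "arm_command", "arguments": {
  "targets": [
    [[0,0,0,0,0,0.015],[0,0,0,0,0,0.03],[0,0,0,0,0,0.05],[0,0,0,0,0,0.065],[0,0,0,0,0,0.065],[0,0,0,0,0,0.065],[0,0,0,0,0,0.065],[0,0,0,0,0,0.065],[0,0,0,0,0,0.065],[0,0,0,0,0,0.065]]
  ]
}}

```text
clock: 18.18
position: [0.5288, 0.0717, 0.174]
ee_rot: [3.139, -0.115, 0.002]
force: [1.6, -2.9, 4.4]
width: 0.399
gripper_force: 20.0
```

Emit:
{"name": "arm_command", "arguments": {
  "targets": [
    [[0,0,0,0,0,0.065],[0,0,0,0,0,0.065],[0,0,0,0,0,0.065],[0,0,0,0,0,0.065],[0,0,0,0,0,0.065],[0,0,0,0,0,0.065],[0,0,0,0,0,0.05],[0,0,0,0,0,0.03],[0,0,0,0,0,0.015],[0,0,0,0,0,0]]
  ]
}}

```text
clock: 19.42
position: [0.5288, 0.0716, 0.174]
ee_rot: [3.021, -0.863, 0.002]
force: [1.1, -2.3, 5.3]
width: 0.397
gripper_force: 20.0
```

```bash
python3 meas.py; python3 -c "
from h import *
s=arm.observe();print(s['force'],s['ft_torque'],s['ee_rot'])
a=grab('side');save(a,'end.png',(170,130,440,330),2.9)"
```

```text
19.425 [0.529, 0.072, 0.174] [-0.073, 0.375, -0.213, 1.873, 0.099, 0.904, -2.46] 20.000568927498534
side knob 286 [0.521, 0.075, 0.189] [0.044, 0.063, 0.022]
side mill 303 [0.434, 0.072, 0.16] [0.044, 0.045, 0.03] ang 180.0 r 0.094
wrist knob 4851 [0.533, 0.065, 0.189] [0.044, 0.053, 0.022]
wrist mill 44 [0.463, 0.077, 0.148] [0.003, 0.006, 0.006] ang 175.6 r 0.065
[ 1.5835128  -2.49688207  4.97204748] [-0.56388359 -0.15362618  0.0065123 ] [ 3.02071759e+00 -8.62561152e-01  1.53129389e-03]
```

View pics/end.png

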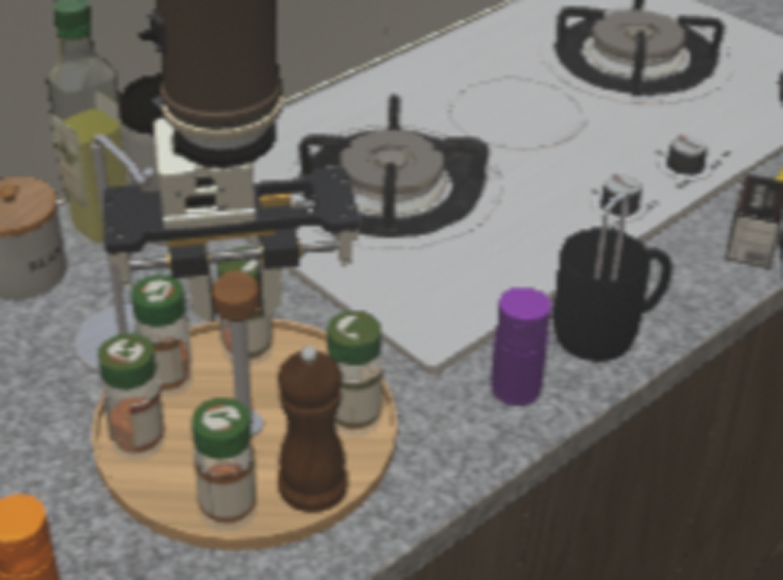

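The mill stands straight at the front at crop (313,430), measured at (0.434, 0.072). All the jars are upright, the scoop is in the mug, and the knob is held with 20 N.

```bash
python3 -c "
from cell import arm
print(arm.sign_off())"
```

```text
the job is handed in; nothing more can be done
None
```

I handed the job in at about 19.6 s of the 58 s: the scoop stands cup down in the black mug, the pepper mill is straight at the front, the knob is still gripped with 20 N and all the jars are upright; the hand-in call returned no verdict.

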